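Put away the block-printing things

ROBOT

A 6-joint arm with a two-finger parallel gripper is mounted at the origin on the work surface. World frame = base frame: x ahead of the robot, y to its left, z up, the work surface at z = 0. Lengths are in mm, angles in rad, forces in N, time in s.
With the tool pointing down it reaches from about 375 to 900 mm from the base axis. Payload 3.1 kg.
Tool frame: the origin (TCP) lies on the centre line of the jaws, within the pads' length; the fingertips stand 19 mm ahead of it and the grasp point (between the pads) is the TCP; z points along the fingers, y is the line along which they close (so a half turn about z gives the same grasp; the last joint's range is limited). The gripper opens to 85 mm and grips with 20 to 120 N. Pads are 22 mm wide; open, the fingers measure 114 mm over their backs; the gripper's body (76 mm by 85 mm) begins 54 mm behind the grasp point. The pads swing forward as they close: fully open they stand 13 mm farther back than shut.
Start: joints at [-1.359, 0.527, 1.433, -0, 1.181, -0.178], TCP at [238.1, -577.845, 250.31] pointing down, gripper open.
Joint ranges: [-3.08, 3.08], [-0.75, 2.2], [0.22, 2.44], [-1.43, 4.57], [0, 2.65], [-2.85, 2.85]. Speed limits (rad/s): [2.79, 2.79, 3.14, 3.14, 3.14, 3.14].

INTERFACE

Orientations are given as a rotation vector (axis times angle).
In Python, from plant import env gives the robot as it stands.
- The arm moves only by the shell command python3 -m handwheel 'ROWS'. ROWS is JSON, a list that holds one entry, the list of rows, each a list of 7 numbers: the finger opening in mm, from 0 to 85.4, then the shift along the tool's x, y, z in mm, then the turn, a rotation vector about the tool's x, y, z in rad. A call has 1 to 12 rows; each row shifts and turns the commanded pose from where the row before left it, along the tool's axes as they then stand; what a row does not reach is not made up. A row lasts 1/12 s, in which the tool goes at most 41.7 mm and 7.16 degrees, less where a joint would pass 70% of its speed; a pose out of reach is approached as far as the arm can. A call with a gripper value outside its range is refused whole. The fingers move at their own pace and stop on an object; the grip force is fixed at half the most. Time passes only in rows, so rows that do not move let the fingers close. It gives the time, the measured TCP pose, the force, the opening and the grip force at its end, in the units of the state.
- env.sense(): the state, without advancing time (a new reading comes with each control period).
- env.grab_frame(name): name is "scene" or "top" or "wrist"; returns (picture, depth): 384x512x3 uint8, red, green, blue; 384x512 float32, mm along the optical axis (not along the pixel's ray), 0 where there is no reading.
- env.calibration(name): a dict with "fx", "fy", "cx", "cy" (pixels), "rvec" (rotation vector, rad) and "tvec" (3), from world to camera coordinates, as OpenCV has them. Camera axes: x right, y down, z forward; pixel columns grow to the right and rows downward; lengths in mm; the calibration is good to about 2 mm. A picture is of the moment at which its call begins: read the wrist's pose just before it. calibration takes no time and is no camera call; for the wrist camera it gives the pose at the moment of the call.
- env.job_done(): hands the job in; it is judged then, once.
Trained networks look in the newest picture that a camera, given by its name, has taken for a name from the list of things; names that differ only in an ending like _2 or _b are one class to them, and where a whole thing is asked for, a point or a joint stands for the part that bears it (a point fixed in the world has none). Each returns a list of dicts, best first, with "confidence" (0 to 1); they miss things now and then, are a little off and sometimes report something else, mostly with a low value. They report only what shows in the picture. A call takes as long as a camera call. They do not tell look-alikes from the thing itself.
- env.spot_in(camera, label): "centre" ([column, row] as shares, 0 to 1, of the picture: columns of its width, rows of its height, amid what is visible of it).
- env.silhouettes(camera, label): "pixels" (384x512 bool, what is visible of it) and "centre" ([column, row] as shares, 0 to 1, of the picture: columns of its width, rows of its height, amid what is visible of it).
- env.pinpoint(camera, label): "centre" ([column, row] as shares, 0 to 1, of the picture: columns of its width, rows of its height: a listed point, or the origin of a listed thing).
The state is a dict: "time_s": time; "joints": joint angles; "joint_velocities": joint speeds; "tau": joint torques, N m; "position": TCP position; "tool_rot": TCP orientation; "wrist_force": force on the tool from outside, world axes, zero at the start; "wrist_torque": the same for the moment, N m; "opening": finger opening in mm; "gripper_force": force on a finger pad.
Only numpy, scipy, OpenCV 4.12 (cv2) and the standard library are available. Lean on these libraries where they do the work, as an engineer would, in place of code of your own. Each camera call takes 0.05 s, during which the arm holds its last target. There are 200 camera calls.

TASK

Tidy the printing bench: put the two ink jars in the blue tray, the two hand stamps in the dark wooden tray and the brass weight in the green tray, in the free bay beside the steel weight. One thing to a bay, each standing upright on the tray's floor; set them down rather than dropping them, and leave the steel weight in its bay.

Things in the scene. Friction and masses are not known exactly. Their poses are not given: they have to be found in the camera images.
- red_jar_mid (a point): Red-lidded ink jar: upright cylinder 44 mm in diameter and 52 mm tall, same width all the way up, about 0.11 kg, standing on the bench. Point: on its axis, half-way up (26 mm above its underside); z up along the axis.
- blue_jar_mid (a point): Blue-lidded ink jar: upright cylinder 44 mm in diameter and 52 mm tall, same width all the way up, about 0.11 kg, standing on the bench. Point: on its axis, half-way up (26 mm above its underside); z up along the axis.
- square_stamp_mid (a point): Hand stamp with a square pale wood base, 42 x 42 mm and 18 mm high (thin black rubber below), about 0.06 kg, knob of dark wood, topped by a round knob 24 mm in diameter, which is the grip: the knob reaches from 28 to 52 mm above the underside, on a 16 mm neck. Whole height 52 mm. Point: on the axis, half-way up (26 mm above the underside); z up along the axis.
- round_stamp_mid (a point): Hand stamp with a round pale wood base, 44 mm in diameter and 18 mm high (thin black rubber below), about 0.06 kg, knob of dark wood, topped by a round knob 24 mm in diameter, which is the grip: the knob reaches from 28 to 52 mm above the underside, on a 16 mm neck. Whole height 52 mm. Point: on the axis, half-way up (26 mm above the underside); z up along the axis.
- brass_weight_mid (a point): Yellow-gold brass paper weight, loose on the bench among the jars and stamps: round base 42 mm in diameter and 20 mm high, about 0.28 kg, topped by a round knob 24 mm in diameter, which is the grip: the knob reaches from 28 to 52 mm above the underside, on a 16 mm neck. Whole height 52 mm. Point: on the axis, half-way up (26 mm above the underside); z up along the axis.
- steel_weight_mid (a point): Silver steel paper weight already standing in the green tray, in the bay at the tray's +y side; it stays there. Same shape as the brass one: round base 42 mm in diameter and 20 mm high, topped by a round knob 24 mm in diameter, which is the grip: the knob reaches from 28 to 52 mm above the underside, on a 16 mm neck. Whole height 52 mm. Point: on the axis, half-way up (26 mm above the underside); z up along the axis.
- ink_tray: Blue tray for the ink jars, empty at the start. Fixed to the bench. 74 x 152 mm, 18 mm high, walls, divider and floor 4 mm thick, a divider of full height across the middle making two bays side by side along its y axis, each 66 mm (x) by 70 mm (y) inside; the bay centres lie at y = +37 mm and -37 mm from the origin. Origin: centre of the underside, on the bench; x across the tray, y along its length, z up. 
- stamp_tray: Dark brown wooden tray for the stamps, empty at the start. Fixed to the bench. 74 x 152 mm, 18 mm high, walls, divider and floor 4 mm thick, a divider of full height across the middle making two bays side by side along its y axis, each 66 mm (x) by 70 mm (y) inside; the bay centres lie at y = +37 mm and -37 mm from the origin. Origin: centre of the underside, on the bench; x across the tray, y along its length, z up. 
- weight_tray: Green tray for the paper weights; the steel weight stands in its +y bay, its -y bay is empty. Fixed to the bench. 74 x 152 mm, 18 mm high, walls, divider and floor 4 mm thick, a divider of full height across the middle making two bays side by side along its y axis, each 66 mm (x) by 70 mm (y) inside; the bay centres lie at y = +37 mm and -37 mm from the origin. Origin: centre of the underside, on the bench; x across the tray, y along its length, z up. 
Not all that is in view belongs to the job. Of the things like the ink_tray, leave any that is purple or red; of the rest the larger one is meant.

How it is judged:
By the outcome, as a careful person would: the job done as asked, in the order asked, and still so for the second after the job is handed in, with the robot touching nothing.
It also fails if it takes over 112 s, if anything falls off the work surface, if the arm or the gripper's body presses on something with over 40 N, if the wrist force passes 120 N, or if a joint passes its speed limit or range.

## Working session

There is one attempt and no reset: what is moved stays moved. The work goes in short steps, Python scripts to look and compute and a shell command to move; the robot and the scene stay as the last step left them, time stands still between calls to the robot, and variables do not carry over. Pictures are saved under pics/ and viewed, at most 14 in all, crops included, and the job is handed in when it is done.

```bash
mkdir -p pics; ls
python3 - <<'E'
from plant import env
import cv2
s=env.sense();print(s['time_s'],s['position'],s['tool_rot'],s['opening'])
for n in("scene","top"):
    p,d=env.grab_frame(n);cv2.imwrite(f"pics/{n}0.png",p[:,:,::-1]);print(n,env.calibration(n))
E
```

```text
pics
0.0 [ 237.95525468 -577.19427925  249.32122262] [-3.07964950e+00 -6.09529940e-01  3.47866221e-05] 85.36701483243482
scene {'fx': 421.4788611596789, 'fy': 421.4788611596789, 'cx': 263.6213817354595, 'cy': 191.36614080279372, 'rvec': array([ 2.09171177,  0.5627103 , -0.30295926]), 'tvec': array([-470.69404434, -118.58758988, 1447.93342041])}
top {'fx': 404.3920264618573, 'fy': 404.3920264618573, 'cx': 266.7890062139734, 'cy': 190.0406195393371, 'rvec': array([ 2.14102756, -2.18665199,  0.07257544]), 'tvec': array([  10.76823407,  552.07418653, 1237.80248382])}
```

View pics/scene0.png

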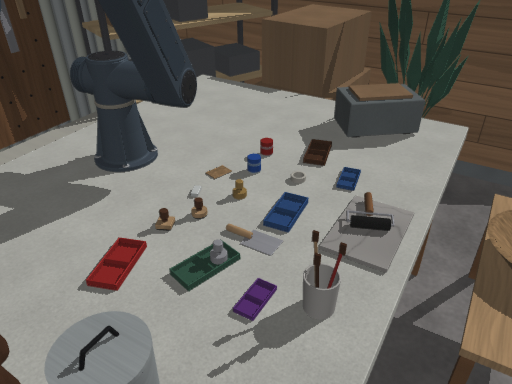

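View pics/top0.png

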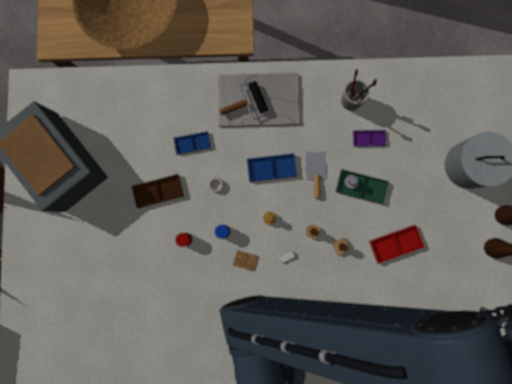

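The top view shows these candidates:
- **Blue trays:** large (273,168), small decoy (193,143). Purple (370,138) and red (397,244) are to be left.
- **Other trays:** brown (159,191); green (362,186) with the steel weight at (351,182).
- **Loose things:** red jar (184,240), blue jar (222,231), brass weight (270,217), stamps at (314,231) and (342,246).
- **Look-alike:** a pale ring or cup at (217,185).

By the description I choose the large blue tray, the gold piece at (270,217) as brass, and the two pale-based stamps.

```bash
cat > h.py <<'E'
from plant import env
import numpy as np, cv2
from scipy.spatial.transform import Rotation as R
def ray(cam,px,z):
    c=env.calibration(cam); M=cv2.Rodrigues(c['rvec'])[0]
    o=-M.T@c['tvec']; d=M.T@np.array([(px[0]-c['cx'])/c['fx'],(px[1]-c['cy'])/c['fy'],1])
    return o+d*(z-o[2])/d[2]
def cloud(cam,depth,mask):
    c=env.calibration(cam); M=cv2.Rodrigues(c['rvec'])[0]
    v,u=np.nonzero(mask&(depth>0)); d=depth[v,u]
    P=np.c_[(u-c['cx'])/c['fx']*d,(v-c['cy'])/c['fy']*d,d]
    return (P-c['tvec'])@M
def pin(cam,lab,z,n=3):
    return [(round(r['confidence'],2),(np.array(r['centre'])*[512,384]).round(0),ray(cam,np.array(r['centre'])*[512,384],z).round(1)) for r in env.pinpoint(cam,lab)[:n]]
E
python3 - <<'E'
from h import *
L=['red_jar','blue_jar','square_stamp','round_stamp','brass_weight','steel_weight']
fr={c:env.grab_frame(c) for c in("top","scene")}
for l in L:
  for c in fr: print(l,c,pin(c,l+'_mid',26,2))
for l in['ink_tray','stamp_tray','weight_tray']:
  for c in fr:
    print(l,c,pin(c,l,0,2))
    for r in env.silhouettes(c,l)[:2]:
      P=cloud(c,fr[c][1],r['pixels']); P=P[abs(P[:,2]-10)<20]
      if len(P)>20: print('   sil',round(r['confidence'],2),len(P),cv2.minAreaRect(P[:,:2].astype(np.float32)), np.percentile(P[:,2],[5,95]).round(0))
# big crops
p=fr['top'][0][125:265,130:430]; cv2.imwrite('pics/crop1.png',cv2.resize(p[:,:,::-1],None,fx=2.6,fy=2.6,interpolation=cv2.INTER_CUBIC))
E
```

```text
red_jar top [(0.72, array([184., 238.]), array([409.4, 260.5,  26. ])), (0.52, array([159., 189.]), array([563.5, 338.9,  26. ]))]
red_jar scene [(0.7, array([265., 146.]), array([394.2, 268. ,  26. ]))]
blue_jar top [(0.49, array([219., 230.]), array([431.8, 149.2,  26. ]))]
blue_jar scene [(0.52, array([256., 163.]), array([428.2, 148.1,  26. ])), (0.48, array([286., 213.]), array([642.2, -47.7,  26. ]))]
square_stamp top [(0.46, array([342., 243.]), array([ 382.5, -227. ,   26. ]))]
square_stamp scene [(0.68, array([166., 222.]), array([ 387.3, -238.7,   26. ]))]
round_stamp top [(0.69, array([314., 230.]), array([ 424.9, -143.4,   26. ]))]
round_stamp scene [(0.7, array([199., 207.]), array([ 422.6, -142.2,   26. ]))]
brass_weight top [(0.62, array([269., 215.]), array([473.3,  -5.6,  26. ]))]
brass_weight scene [(0.71, array([240., 187.]), array([ 4.633e+02, -4.000e-01,  2.600e+01]))]
steel_weight top [(0.62, array([353., 183.]), array([ 566.9, -269.6,   26. ]))]
steel_weight scene [(0.68, array([220., 247.]), array([ 567.4, -250.8,   26. ]))]
ink_tray top [(0.8, array([394., 24
[... 941 characters left out ...]
93945) [-0. 18.]
   sil 0.18 1064 ((624.193603515625, -15.342094421386719), (73.94220733642578, 151.7163543701172), 6.308549880981445) [-0. 18.]
stamp_tray scene [(0.78, array([319., 152.]), array([557.1, 367.4,   0. ]))]
   sil 0.91 537 ((560.247314453125, 342.58209228515625), (74.35345458984375, 163.0563201904297), 14.35573673248291) [ 4. 21.]
weight_tray top [(0.96, array([359., 186.]), array([ 562.1, -294. ,    0. ]))]
   sil 0.6 1091 ((559.7880859375, -297.6719665527344), (153.07884216308594, 79.90596008300781), 74.40692901611328) [-1. 20.]
weight_tray scene []
   sil 0.78 1383 ((551.9613647460938, -300.2456970214844), (152.9909210205078, 94.09249114990234), 73.64164733886719) [ 4. 20.]
```

View pics/crop1.png

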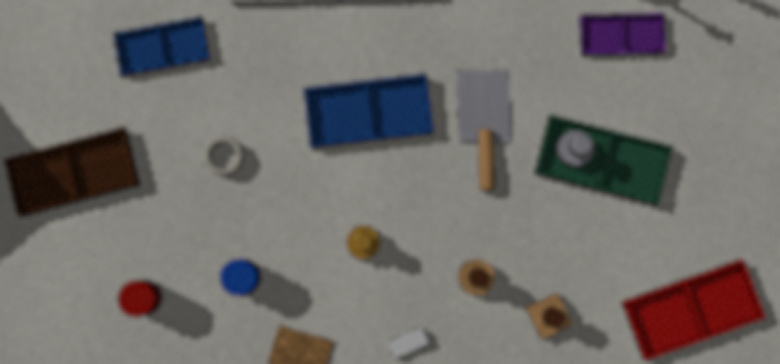

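The crop confirms it: square-based stamp at top-view pixel (342,246), round one at (314,231), brass at (270,217), jars at (184,240) and (222,231), and the larger blue tray at (273,168). First I turn the tool so its y lies along world x (tool x = world y), then move off.

```bash
python3 -m handwheel '[[[85,0,0,0,0,0,-0.118],[85,0,0,0,0,0,-0.118],[85,0,0,0,0,0,-0.118],[85,0,0,0,0,0,-0.118],[85,0,0,0,0,0,-0.118],[85,0,0,0,0,0,-0.118],[85,0,0,0,0,0,-0.118],[85,0,0,0,0,0,-0.118],[85,0,0,0,0,0,-0.118],[85,0,0,0,0,0,-0.118]]]'
python3 -m handwheel '[[[85,35,22,0,0,0,0],[85,35,22,0,0,0,0],[85,35,22,0,0,0,0],[85,35,22,0,0,0,0],[85,35,22,0,0,0,0],[85,35,22,0,0,0,0],[85,35,22,0,0,0,0],[85,35,22,0,0,0,0],[85,35,22,0,0,0,0],[85,35,22,0,0,0,0],[85,35,22,0,0,0,0],[85,35,22,0,0,0,0]]]'
```

```text
time_s: 2.23
position: [238.1, -577.8, 250.3]
tool_rot: [-2.215, -2.228, -0.0]
wrist_force: [-0.0, 0.3, -0.1]
opening: 85.0
gripper_force: 0.0
time_s: 3.23
position: [503.0, -156.0, 250.6]
tool_rot: [2.221, 2.221, 0.0]
wrist_force: [0.6, -0.7, -0.7]
opening: 85.0
gripper_force: 0.0
```

```bash
python3 -m handwheel '[[[85,35,-8,6,0,0,0],[85,35,-8,6,0,0,0],[85,35,-8,6,0,0,0],[85,35,-8,6,0,0,0],[85,35,-8,6,0,0,0],[85,35,-8,6,0,0,0],[85,35,-8,6,0,0,0],[85,35,-8,6,0,0,0],[85,35,-8,6,0,0,0],[85,35,-8,6,0,0,0],[85,35,-8,6,0,0,0],[85,35,-8,6,0,0,0]]]'
cat >> h.py <<'E'
def look(name,labs,save=True):
    """wrist look: pinpoint each label (plane z given) and centre of high-z cloud near it"""
    c=env.calibration('wrist'); s=env.sense(); p,d=env.grab_frame('wrist')
    if save: cv2.imwrite(f'pics/{name}.png',p[:,:,::-1])
    print('t',s['time_s'],'tcp',s['position'].round(1) if hasattr(s['position'],'round') else s['position'])
    A=cloud('wrist',d,np.ones(d.shape,bool))
    for l,z in labs:
        for r in env.pinpoint('wrist',l)[:3]:
            px=np.array(r['centre'])*[512,384]; w=ray('wrist',px,z)
            near=A[(np.hypot(*(A[:,:2]-w[:2]).T)<35)&(A[:,2]>z+20)&(A[:,2]<z+34)]
            q=cv2.minEnclosingCircle(near[:,:2].astype(np.float32)) if len(near)>20 else None
            print(l,round(r['confidence'],2),px.round(),w.round(1),'top:',len(near),None if q is None else (np.round(q[0],1),round(q[1],1),np.percentile(near[:,2],95).round(1)))
E
python3 -c "
from h import *
look('w1',[('red_jar_mid',26),('blue_jar_mid',26)])"
```

```text
time_s: 4.23
position: [405.7, 263.9, 178.3]
tool_rot: [2.221, 2.221, 0.001]
wrist_force: [0.3, 1.0, 0.6]
opening: 85.0
gripper_force: 0.0
t 4.2333 tcp [405.7 263.9 178.3]
red_jar_mid 0.8 [250. 183.] [403.  263.8  26. ] top: 2298 (array([403.3, 264.3]), 22.1, np.float64(50.5))
blue_jar_mid 0.91 [275. 307.] [427.6 139.8  26. ] top: 1645 (array([426.2, 144.5]), 22.1, np.float64(49.9))
blue_jar_mid 0.4 [253. 185.] [406.  259.7  26. ] top: 2298 (array([403.3, 264.3]), 22.1, np.float64(50.5))
```

View pics/w1.png

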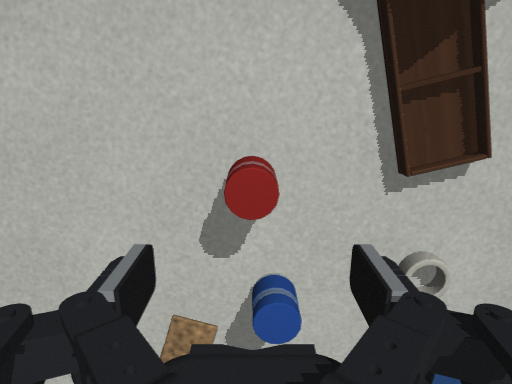

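The wrist view shows the red jar at (252,190) and the blue jar at (276,310), with the brown tray upper right. The circle fits give radius 22.1 mm, as they should. Descend on the red jar and grip at z = 40.

```bash
python3 -m handwheel '[[[85,0,-2,32,0,0,0],[85,0,0,32,0,0,0],[85,0,0,32,0,0,0],[85,0,0,22,0,0,0],[85,0,0,13,0,0,0],[85,0,0,7,0,0,0],[20,0,0,0,0,0,0],[20,0,0,0,0,0,0],[20,0,0,0,0,0,0],[20,0,0,0,0,0,0],[20,0,0,0,0,0,0],[20,0,0,0,0,0,0]]]'
```

```text
time_s: 5.38
position: [405.1, 262.3, 41.7]
tool_rot: [2.22, 2.221, 0.004]
wrist_force: [0.7, -1.8, 7.0]
opening: 42.7
gripper_force: 61.1
```

```bash
python3 -m handwheel '[[[20,0,0,-15,0,0,0],[20,0,0,-30,0,0,0],[20,0,0,-30,0,0,0],[20,-10,8,-25,0,0,0],[20,-30,22,-10,0,0,0],[20,-30,22,-10,0,0,0],[20,-30,22,0,0,0,0],[20,-30,22,0,0,0,0],[20,-30,22,0,0,0,0],[20,-30,22,0,0,0,0],[20,-30,22,0,0,0,0],[20,-30,22,0,0,0,0]]]'
python3 -m handwheel '[[[20,-30,22,0,0,0,0],[20,-26,18,0,0,0,0],[20,-10,3,0,0,0,0],[20,0,0,0,0,0,0]]]'
cat >> h.py <<'E'
def tray(name,lab,z0=12,z1=22):
    c=env.calibration('wrist'); s=env.sense(); p,d=env.grab_frame('wrist')
    cv2.imwrite(f'pics/{name}.png',p[:,:,::-1]); print(s['time_s'],np.round(s['position'],1))
    for r in env.silhouettes('wrist',lab)[:2]:
        P=cloud('wrist',d,r['pixels']); P=P[(P[:,2]>z0)&(P[:,2]<z1)]
        if len(P)>20: print('sil',round(r['confidence'],2),np.array(r['centre'])*[512,384],len(P),cv2.minAreaRect(P[:,:2].astype(np.float32)))
    print(pin('wrist',lab,0))
E
python3 -c "
from h import *
tray('w2','ink_tray')"
```

```text
time_s: 6.38
position: [588.5, 10.6, 160.7]
tool_rot: [-2.222, -2.221, -0.0]
wrist_force: [0.4, 1.1, -1.5]
opening: 42.9
gripper_force: 61.2
time_s: 6.72
position: [632.3, -56.8, 160.4]
tool_rot: [2.224, 2.216, 0.001]
wrist_force: [0.4, 1.1, -1.2]
opening: 42.5
gripper_force: 61.2
6.7167 [632.3 -56.8 160.4]
sil 0.65 [240.9984 116.1984] 3031 ((623.8115234375, -13.288848876953125), (74.20365142822266, 151.74525451660156), 5.632650375366211)
[(0.97, array([244., 132.]), array([622.8, -12.2,   0. ])), (0.39, array([ 35., 124.]), array([447.7,  -6.4,   0. ]))]
```

View pics/w2.png

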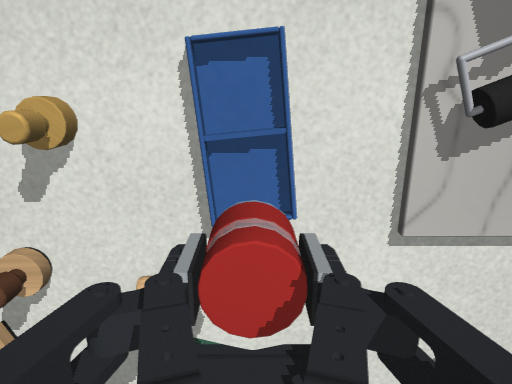

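The tray fit is 74.2 x 151.7 mm, as given: centre (623.8,-13.3), yaw 5.6°, at pixels (190-295, 30-220). The jar is held upright at (252,270). The -y bay centre is therefore (627.4,-50). I'll nudge, then check the reading.

```bash
python3 -m handwheel '[[[20,4,-4,30,0,0,0],[20,0,0,30,0,0,0],[20,0,0,0,0,0,0],[20,0,0,0,0,0,0]]]'; python3 -m handwheel '[[[20,0,0,0,0,0,0]]]'
```

```text
time_s: 7.2
position: [624.8, -47.7, 99.1]
tool_rot: [-2.216, -2.22, 0.004]
wrist_force: [0.0, -0.9, -0.4]
opening: 42.8
gripper_force: 61.4
time_s: 7.28
position: [627.4, -48.8, 101.4]
tool_rot: [2.219, 2.222, 0.001]
wrist_force: [0.3, -0.6, -1.4]
opening: 42.5
gripper_force: 61.4
```

```bash
python3 -m handwheel '[[[20,0,0,25,0,0,0],[20,0,0,15,0,0,0],[20,0,0,8,0,0,0],[20,0,0,4,0,0,0],[20,0,0,2,0,0,0],[20,0,0,1,0,0,0],[20,0,0,0,0,0,0]]]'; python3 -m handwheel '[[[20,0,0,1,0,0,0],[20,0,0,0,0,0,0]]]'
```

```text
time_s: 7.87
position: [627.8, -50.0, 46.3]
tool_rot: [2.22, 2.22, 0.001]
wrist_force: [-1.1, 0.4, -2.1]
opening: 42.2
gripper_force: 61.4
time_s: 8.03
position: [627.9, -50.1, 45.8]
tool_rot: [2.22, 2.22, 0.002]
wrist_force: [-0.4, -0.3, 4.4]
opening: 42.4
gripper_force: 62.0
```

```bash
python3 -m handwheel '[[[20,0,0,1,0,0,0],[20,0,0,0,0,0,0]]]'; python3 -m handwheel '[[[64,0,0,0,0,0,0],[64,0,0,0,0,0,0],[64,0,0,0,0,0,0],[64,0,0,0,0,0,0],[64,0,0,-10,0,0,0],[64,0,0,-25,0,0,0],[85,0,0,-35,0,0,0],[85,0,0,-35,0,0,0]]]'; python3 -m handwheel '[[[85,24,-25,0,0,0,0],[85,24,-25,0,0,0,0],[85,24,-25,0,0,0,0],[85,24,-25,0,0,0,0],[85,24,-25,0,0,0,0],[85,24,-25,0,0,0,0],[85,24,-25,0,0,0,0],[85,24,-25,0,0,0,0],[85,0,0,0,0,0,0]]]'
python3 -c "
from h import *
look('w3',[('blue_jar_mid',26)])"
```

```text
time_s: 8.2
position: [627.9, -50.1, 45.7]
tool_rot: [2.22, 2.22, 0.002]
wrist_force: [-2.9, 0.3, 9.7]
opening: 42.6
gripper_force: 62.7
time_s: 8.87
position: [626.2, -49.7, 148.8]
tool_rot: [-2.22, -2.22, 0.002]
wrist_force: [0.7, -0.4, 0.3]
opening: 84.5
gripper_force: 0.0
time_s: 9.62
position: [419.9, 144.9, 148.4]
tool_rot: [-2.212, -2.222, 0.009]
wrist_force: [-0.3, 0.5, 0.4]
opening: 85.2
gripper_force: 0.0
t 9.6167 tcp [419.9 144.9 148.4]
blue_jar_mid 0.88 [262. 195.] [434.3 138.8  26. ] top: 2883 (array([432.2, 137.5]), 22.0, np.float64(51.5))
```

```bash
python3 -m handwheel '[[[85,-2,2,32,0,0,0],[85,0,0,32,0,0,0],[85,0,0,24,0,0,0],[85,0,0,13,0,0,0],[85,0,0,7,0,0,0],[20,0,0,0,0,0,0],[20,0,0,0,0,0,0],[20,0,0,0,0,0,0],[20,0,0,0,0,0,0],[20,0,0,0,0,0,0],[20,0,0,0,0,0,0]]]'
python3 -c "
from h import *
p,d=env.grab_frame('wrist');cv2.imwrite('pics/w4.png',p[:,:,::-1])"
```

```text
time_s: 10.63
position: [429.9, 140.1, 41.5]
tool_rot: [2.22, 2.22, 0.003]
wrist_force: [-0.4, -1.2, 7.1]
opening: 42.7
gripper_force: 61.1
```

View pics/w4.png

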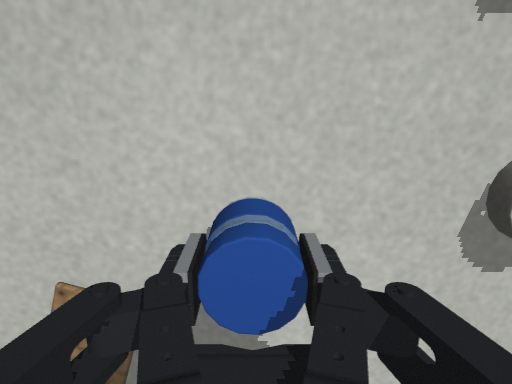

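Blue jar gripped the same way as the red one (at 253,270).

```bash
python3 -m handwheel '[[[20,0,0,-15,0,0,0],[20,0,0,-30,0,0,0],[20,0,0,-25,0,0,0],[20,-8,11,0,0,0,0],[20,-16,26,0,0,0,0],[20,-16,26,0,0,0,0],[20,-16,26,0,0,0,0],[20,-16,26,0,0,0,0],[20,-16,26,0,0,0,0],[20,-16,26,0,0,0,0],[20,-14,24,0,0,0,0],[20,0,0,0,0,0,0]]]';  python3 -m handwheel '[[[20,0,0,0,0,0,0]]]'
python3 -c "
from h import *
tray('w5','ink_tray')"
```

```text
time_s: 11.68
position: [626.9, 18.0, 110.5]
tool_rot: [2.218, 2.212, 0.008]
wrist_force: [0.4, 0.2, -0.4]
opening: 42.7
gripper_force: 61.3
time_s: 11.77
position: [621.4, 20.7, 109.6]
tool_rot: [2.223, 2.219, 0.001]
wrist_force: [-1.3, -0.2, -1.9]
opening: 42.6
gripper_force: 61.4
11.7667 [621.4  20.7 109.6]
sil 0.56 [257.024  177.7152] 1942 ((624.0894165039062, -15.295989990234375), (74.0466537475586, 151.57632446289062), 5.5592827796936035)
[]
```

View pics/w5.png

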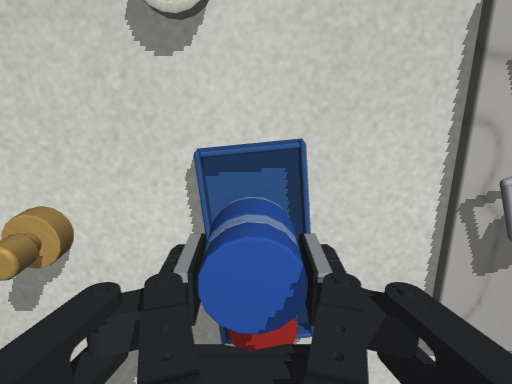

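The blue jar hangs above the empty upper bay, and the red jar stands in the lower bay at (265,335). The tray fit repeats within 2 mm. Lower it.

```bash
python3 -m handwheel '[[[20,-1,0,28,0,0,0],[20,0,0,20,0,0,0],[20,0,0,10,0,0,0],[20,0,0,4,0,0,0],[20,0,0,2,0,0,0],[20,0,0,1,0,0,0],[20,0,0,1,0,0,0],[20,0,0,1,0,0,0],[20,0,0,0,0,0,0]]]'
```

```text
time_s: 12.67
position: [620.5, 21.4, 45.6]
tool_rot: [2.22, 2.221, 0.001]
wrist_force: [-2.8, 1.1, 6.3]
opening: 42.1
gripper_force: 62.3
```

```bash
python3 -m handwheel '[[[64,0,0,0,0,0,0],[64,0,0,0,0,0,0],[64,0,0,0,0,0,0],[64,0,0,0,0,0,0],[64,0,0,-10,0,0,0],[64,0,0,-25,0,0,0],[85,0,0,-36,0,0,0],[85,0,0,-36,0,0,0]]]'; python3 -m handwheel '[[[85,-25,-23,0,0,0,0],[85,-25,-23,0,0,0,0],[85,-25,-23,0,0,0,0],[85,-25,-23,0,0,0,0],[85,-25,-23,0,0,0,0],[85,-25,-23,0,0,0,0],[85,-25,-23,0,0,0,0],[85,-25,-23,0,0,0,0],[85,-25,-23,0,0,0,0],[85,-25,-23,0,0,0,0],[85,0,0,0,0,0,0]]]'
python3 -m handwheel '[[[85,0,0,0,0,0,0]]]'
python3 -c "
from h import *
look('w6',[('square_stamp_mid',26),('round_stamp_mid',26)])"
```

```text
time_s: 13.33
position: [619.2, 21.2, 150.9]
tool_rot: [-2.22, -2.22, 0.003]
wrist_force: [0.5, -1.2, -0.3]
opening: 84.5
gripper_force: 0.0
time_s: 14.25
position: [387.5, -232.7, 150.9]
tool_rot: [2.227, 2.214, -0.002]
wrist_force: [-0.2, 0.8, 0.3]
opening: 84.8
gripper_force: 0.0
time_s: 14.33
position: [389.4, -230.4, 150.9]
tool_rot: [2.226, 2.216, 0.0]
wrist_force: [0.0, 0.5, -0.9]
opening: 84.6
gripper_force: 0.0
t 14.3333 tcp [ 389.4 -230.4  150.9]
square_stamp_mid 0.61 [230. 184.] [ 374.  -224.8   26. ] top: 834 (array([ 375. , -227.4]), 12.0, np.float64(51.0))
round_stamp_mid 0.8 [296.  67.] [ 421.4 -139.9   26. ] top: 1134 (array([ 422.2, -142.1]), 11.9, np.float64(51.1))
```

View pics/w6.png

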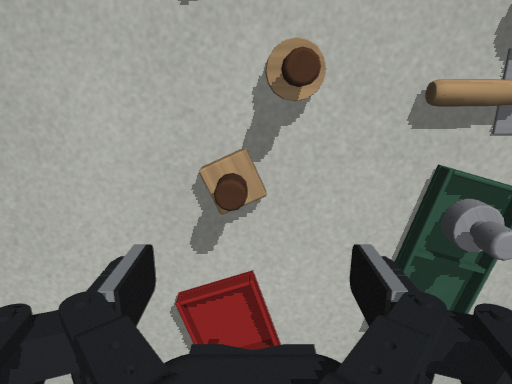

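The square-based stamp's knob is at pixel (230,190), giving (375,-227). The round one at (302,67) gives (422,-142). Both knob fits have radius 12, correct.

```bash
python3 -m handwheel '[[[85,0,-14,30,0,0,0],[85,0,0,32,0,0,0],[85,0,0,26,0,0,0],[85,0,0,14,0,0,0],[85,0,0,7,0,0,0],[5,0,0,0,0,0,0],[5,0,0,0,0,0,0],[5,0,0,0,0,0,0],[5,0,0,0,0,0,0],[5,0,0,0,0,0,0],[5,0,0,0,0,0,0],[5,0,0,0,0,0,0]]]'; python3 -m handwheel '[[[5,0,0,0,0,0,0],[5,0,0,0,0,0,0]]]'
```

```text
time_s: 15.48
position: [376.6, -229.2, 42.5]
tool_rot: [2.22, 2.22, 0.0]
wrist_force: [1.0, 1.4, 6.5]
opening: 22.3
gripper_force: 58.4
time_s: 15.65
position: [376.6, -229.2, 42.4]
tool_rot: [2.22, 2.22, 0.0]
wrist_force: [1.4, 0.6, 5.1]
opening: 22.2
gripper_force: 58.4
```

```bash
python3 -m handwheel '[[[5,0,0,-15,0,0,0],[5,0,0,-30,0,0,0],[5,0,0,-30,0,0,0],[5,0,0,-25,0,0,0],[5,20,6,0,0,0,0],[5,38,11,0,0,0,0],[5,38,11,0,0,0,0],[5,38,11,0,0,0,0],[5,38,11,0,0,0,0],[5,38,11,0,0,0,0],[5,38,11,0,0,0,0],[5,38,11,0,0,0,0]]]';  python3 -m handwheel '[[[5,38,11,0,0,0,0],[5,38,11,0,0,0,0],[5,38,11,0,0,0,0],[5,38,11,0,0,0,0],[5,38,11,0,0,0,0],[5,38,11,0,0,0,0],[5,38,11,0,0,0,0],[5,30,11,0,0,0,0],[5,0,0,0,0,0,0],[5,0,0,0,0,0,0]]]'
python3 -c "
from h import *
tray('w7','stamp_tray')"
```

```text
time_s: 16.65
position: [459.2, 59.1, 141.9]
tool_rot: [2.221, 2.221, 0.001]
wrist_force: [0.4, -1.2, -1.6]
opening: 22.2
gripper_force: 58.8
time_s: 17.48
position: [547.0, 354.7, 141.5]
tool_rot: [2.218, 2.224, 0.001]
wrist_force: [0.6, -0.6, 0.1]
opening: 22.0
gripper_force: 58.9
17.4833 [547.  354.7 141.5]
sil 0.56 [268.0832 156.5952] 2131 ((558.624267578125, 344.6778869628906), (73.74346923828125, 150.92678833007812), 13.737577438354492)
[(0.76, array([265., 193.]), array([557.3, 343.7,   0. ]))]
```

View pics/w7.png

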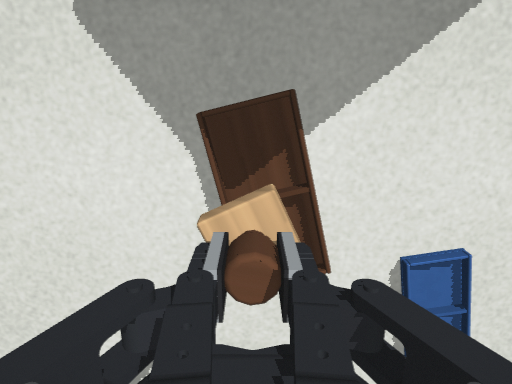

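The stamp hangs over the divider. The dark tray (200-330, 90-270) fits 73.7 x 150.9 mm, centre (558.6,344.7), yaw 13.7°, so the +y bay is (550,380.6).

```bash
python3 -m handwheel '[[[5,26,3,0,0,0,0],[5,0,0,30,0,0,0],[5,0,0,30,0,0,0],[5,0,0,18,0,0,0],[5,0,0,10,0,0,0],[5,0,0,4,0,0,0],[5,0,0,2,0,0,0],[5,0,0,1,0,0,0],[5,0,0,1,0,0,0],[5,0,0,1,0,0,0],[5,0,0,0,0,0,0]]]'
```

```text
time_s: 18.55
position: [551.2, 379.5, 46.5]
tool_rot: [2.22, 2.221, 0.004]
wrist_force: [-0.2, -1.0, 4.6]
opening: 22.2
gripper_force: 59.4
```

```bash
python3 -m handwheel '[[[5,0,0,0.5,0,0,0],[50,0,0,0,0,0,0],[50,0,0,0,0,0,0],[50,0,0,0,0,0,0],[50,0,0,0,0,0,0],[50,0,0,-10,0,0,0],[50,0,0,-25,0,0,0],[85,0,0,-36,0,0,0],[85,0,0,-36,0,0,0]]]'
python3 -c "
from h import *
look('w8',[('square_stamp_mid',30)])"
python3 -m handwheel '[[[85,-37,-9,0,0,0,0],[85,-37,-9,0,0,0,0],[85,-37,-9,0,0,0,0],[85,-37,-9,0,0,0,0],[85,-37,-9,0,0,0,0],[85,-37,-9,0,0,0,0],[85,-37,-9,0,0,0,0],[85,-37,-9,0,0,0,0],[85,-37,-9,0,0,0,0],[85,-37,-9,0,0,0,0],[85,-37,-9,0,0,0,0],[85,-37,-9,0,0,0,0]]]'
python3 -m handwheel '[[[85,-37,-9,0,0,0,0],[85,-37,-9,0,0,0,0],[85,0,0,0,0,0,0],[85,0,0,0,0,0,0]]]'
python3 -c "
from h import *
look('w9',[('round_stamp_mid',26)])"
```

```text
time_s: 19.3
position: [549.2, 378.8, 151.2]
tool_rot: [-2.221, -2.221, 0.005]
wrist_force: [0.2, -0.2, -0.4]
opening: 72.6
gripper_force: 0.0
t 19.3 tcp [549.2 378.8 151.2]
square_stamp_mid 0.73 [256. 186.] [559.3 383.6  30. ] top: 845 (array([558. , 383.9]), 11.9, np.float64(63.9))
time_s: 20.4
position: [441.4, -66.4, 151.1]
tool_rot: [2.221, 2.222, 0.0]
wrist_force: [0.7, -0.3, -0.3]
opening: 85.2
gripper_force: 0.0
time_s: 20.73
position: [424.0, -141.0, 151.0]
tool_rot: [2.227, 2.215, 0.0]
wrist_force: [0.1, 0.4, 0.9]
opening: 84.8
gripper_force: 0.0
t 20.7333 tcp [ 424. -141.  151.]
round_stamp_mid 0.61 [247. 192.] [ 420.3 -141.    26. ] top: 827 (array([ 421.6, -141. ]), 11.9, np.float64(51.0))
```

View pics/w8.png

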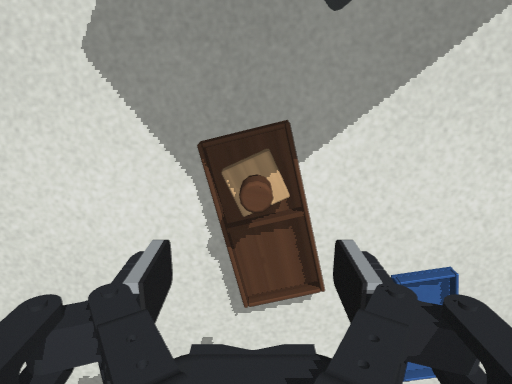

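The square stamp stands upright and centred in the upper bay (257,192). Now the round stamp.

```bash
python3 -m handwheel '[[[85,-2,-2,30,0,0,0],[85,0,0,32,0,0,0],[85,0,0,26,0,0,0],[85,0,0,14,0,0,0],[85,0,0,7,0,0,0],[5,0,0,0,0,0,0],[5,0,0,0,0,0,0],[5,0,0,0,0,0,0],[5,0,0,0,0,0,0],[5,0,0,0,0,0,0],[5,0,0,0,0,0,0],[5,0,0,0,0,0,0]]]'; python3 -m handwheel '[[[5,0,0,0,0,0,0],[5,0,0,0,0,0,0]]]'
```

```text
time_s: 21.83
position: [422.6, -141.1, 42.9]
tool_rot: [2.22, 2.22, 0.001]
wrist_force: [-0.7, 1.0, 5.3]
opening: 22.5
gripper_force: 58.5
time_s: 22.0
position: [422.6, -141.1, 42.9]
tool_rot: [2.22, 2.22, 0.001]
wrist_force: [1.2, 1.5, 6.1]
opening: 22.5
gripper_force: 58.4
```

```bash
python3 -m handwheel '[[[5,0,0,-15,0,0,0],[5,0,0,-30,0,0,0],[5,0,0,-30,0,0,0],[5,0,0,-25,0,0,0],[5,20,6,0,0,0,0],[5,36,12,0,0,0,0],[5,36,12,0,0,0,0],[5,36,12,0,0,0,0],[5,36,12,0,0,0,0],[5,36,12,0,0,0,0],[5,36,12,0,0,0,0],[5,36,12,0,0,0,0]]]';  python3 -m handwheel '[[[5,36,12,0,0,0,0],[5,36,12,0,0,0,0],[5,36,12,0,0,0,0],[5,36,12,0,0,0,0],[5,33,7,0,0,0,0],[5,0,0,0,0,0,0],[5,0,0,0,0,0,0]]]'
python3 -c "
from h import *
tray('w10','stamp_tray')"
```

```text
time_s: 23.0
position: [512.1, 133.0, 142.3]
tool_rot: [2.221, 2.221, 0.0]
wrist_force: [1.1, 0.2, 0.1]
opening: 22.2
gripper_force: 58.8
time_s: 23.58
position: [566.7, 309.8, 141.8]
tool_rot: [2.218, 2.225, 0.0]
wrist_force: [-0.3, -0.2, -1.2]
opening: 22.2
gripper_force: 58.9
23.5833 [566.7 309.8 141.8]
sil 0.9 [244.224 136.512] 3253 ((559.0630493164062, 344.64764404296875), (73.83389282226562, 151.23460388183594), 13.65246868133545)
[(0.72, array([243., 136.]), array([559.1, 345.2,   0. ]))]
```

View pics/w10.png

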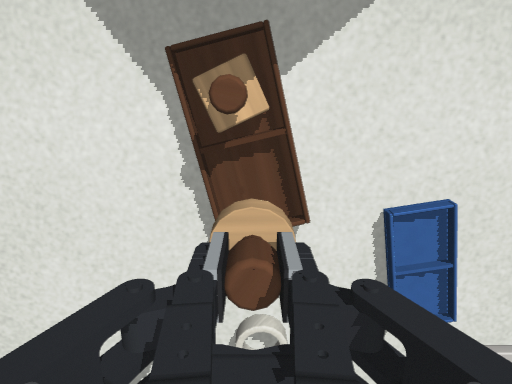

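The square stamp stands in its bay at (228,93), and the round stamp hangs above the free bay, 1 mm off centre. Lower it.

```bash
python3 -m handwheel '[[[5,0,1,30,0,0,0],[5,0,0,30,0,0,0],[5,0,0,18,0,0,0],[5,0,0,10,0,0,0],[5,0,0,4,0,0,0],[5,0,0,2,0,0,0],[5,0,0,1,0,0,0],[5,0,0,1,0,0,0],[5,0,0,1,0,0,0],[5,0,0,0.5,0,0,0],[5,0,0,0,0,0,0]]]'
```

```text
time_s: 24.65
position: [569.1, 308.4, 47.0]
tool_rot: [2.22, 2.221, 0.004]
wrist_force: [0.2, -1.0, 6.8]
opening: 22.3
gripper_force: 59.7
```

```bash
python3 -m handwheel '[[[50,0,0,0,0,0,0],[50,0,0,0,0,0,0],[50,0,0,0,0,0,0],[50,0,0,0,0,0,0],[50,0,0,-10,0,0,0],[50,0,0,-25,0,0,0],[85,0,0,-36,0,0,0],[85,0,0,-36,0,0,0]]]'
python3 -m handwheel '[[[85,-34,-11,0,0,0,0],[85,-34,-11,0,0,0,0],[85,-34,-11,0,0,0,0],[85,-34,-11,0,0,0,0],[85,-34,-11,0,0,0,0],[85,-34,-11,0,0,0,0],[85,-34,-11,0,0,0,0],[85,-34,-11,0,0,0,0],[85,-36,-12,0,0,0,0],[85,0,0,0,0,0,0],[85,0,0,0,0,0,0]]]'
python3 -c "
from h import *
look('w11',[('brass_weight_mid',26)])"
```

```text
time_s: 25.32
position: [567.2, 307.9, 151.8]
tool_rot: [-2.22, -2.22, 0.004]
wrist_force: [0.2, -0.1, -0.8]
opening: 72.6
gripper_force: 0.0
time_s: 26.23
position: [468.0, -1.6, 151.9]
tool_rot: [2.226, 2.216, 0.001]
wrist_force: [0.7, 0.4, -0.0]
opening: 84.8
gripper_force: 0.0
t 26.2333 tcp [468.   -1.6 151.9]
brass_weight_mid 0.56 [252. 195.] [468.9  -5.   26. ] top: 808 (array([466.9,  -6.7]), 12.0, np.float64(51.1))
```

View pics/w11.png

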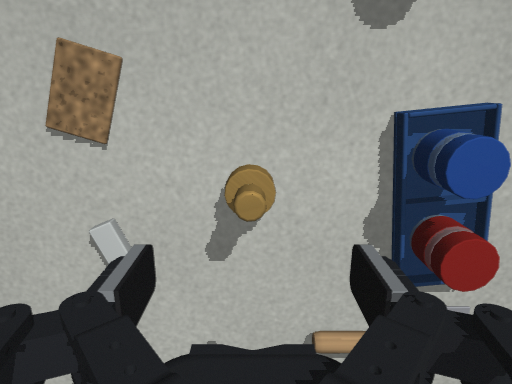

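Both jars stand in their bays (475,165) and (460,250). The brass weight's knob at (250,203) gives (467,-6.5).

```bash
python3 -m handwheel '[[[85,-5,-1,30,0,0,0],[85,0,0,32,0,0,0],[85,0,0,26,0,0,0],[85,0,0,14,0,0,0],[85,0,0,7,0,0,0],[5,0,0,0,0,0,0],[5,0,0,0,0,0,0],[5,0,0,0,0,0,0],[5,0,0,0,0,0,0],[5,0,0,0,0,0,0],[5,0,0,0,0,0,0],[5,0,0,0,0,0,0]]]'; python3 -m handwheel '[[[5,0,0,0,0,0,0],[5,0,0,0,0,0,0]]]'
```

```text
time_s: 27.33
position: [467.5, -4.8, 43.4]
tool_rot: [2.221, 2.22, 0.002]
wrist_force: [-0.0, 2.3, 5.7]
opening: 22.3
gripper_force: 58.4
time_s: 27.5
position: [467.5, -4.8, 43.4]
tool_rot: [2.221, 2.22, 0.002]
wrist_force: [-0.8, 2.1, 5.8]
opening: 22.2
gripper_force: 58.4
```

```bash
python3 -m handwheel '[[[5,0,0,-15,0,0,0],[5,0,0,-30,0,0,0],[5,0,0,-30,0,0,0],[5,0,0,-25,0,0,0],[5,-16,4,0,0,0,0],[5,-33,8,0,0,0,0],[5,-33,8,0,0,0,0],[5,-33,8,0,0,0,0],[5,-33,8,0,0,0,0],[5,-33,8,0,0,0,0],[5,-33,8,0,0,0,0],[5,-33,8,0,0,0,0]]]';  python3 -m handwheel '[[[5,-33,8,0,0,0,0],[5,-33,8,0,0,0,0],[5,-16,7,0,0,0,0],[5,0,0,0,0,0,0],[5,0,0,0,0,0,0]]]'
python3 -c "
from h import *
tray('w12','weight_tray')
look('x',[('steel_weight_mid',30)],False)"
```

```text
time_s: 28.5
position: [526.6, -253.3, 142.4]
tool_rot: [-2.222, -2.22, -0.0]
wrist_force: [0.8, 0.5, -2.7]
opening: 22.3
gripper_force: 59.3
time_s: 28.92
position: [549.4, -334.6, 141.9]
tool_rot: [-2.223, -2.218, -0.0]
wrist_force: [-0.7, 0.7, -2.6]
opening: 22.1
gripper_force: 59.3
28.9167 [ 549.4 -334.6  141.9]
[(0.69, array([264., 143.]), array([ 558.4, -298.4,    0. ]))]
t 29.0667 tcp [ 549.1 -332.   141.9]
steel_weight_mid 0.98 [291. 105.] [ 575.9 -268.6   30. ] top: 1166 (array([ 574.4, -266.5]), 11.9, np.float64(55.3))
```

View pics/w12.png

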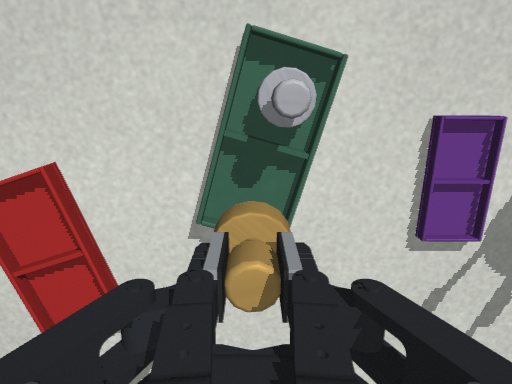

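Steel weight stands at (290,97) in its bay, and the free bay lies below at about (548.5,-333.7), where the brass weight hangs. Lower it.

```bash
python3 -m handwheel '[[[5,0,-1,30,0,0,0],[5,0,0,30,0,0,0],[5,0,0,18,0,0,0],[5,0,0,10,0,0,0],[5,0,0,4,0,0,0],[5,0,0,2,0,0,0],[5,0,0,1,0,0,0],[5,0,0,1,0,0,0],[5,0,0,0.5,0,0,0],[5,0,0,0,0,0,0]]]'
```

```text
time_s: 30.0
position: [550.0, -334.5, 47.5]
tool_rot: [2.219, 2.219, 0.001]
wrist_force: [0.7, 0.2, 1.9]
opening: 22.2
gripper_force: 59.6
```

```bash
python3 -m handwheel '[[[5,0,0,0.5,0,0,0],[50,0,0,0,0,0,0],[50,0,0,0,0,0,0],[50,0,0,0,0,0,0],[50,0,0,0,0,0,0],[50,0,0,-10,0,0,0],[50,0,0,-25,0,0,0],[85,0,0,-36,0,0,0],[85,0,0,-36,0,0,0],[85,0,0,-36,0,0,0],[85,0,0,0,0,0,0],[85,0,0,0,0,0,0]]]'
python3 -m handwheel '[[[85,-30,-15,0,0,0,0],[85,-30,-15,0,0,0,0],[85,-30,-15,0,0,0,0],[85,-30,-15,0,0,0,0],[85,0,0,0,0,0,0]]]'
python3 - <<'E'
from h import *
a,_=env.grab_frame('wrist');b,_=env.grab_frame('top')
b=cv2.resize(b[115:265,130:430],None,fx=1.7,fy=1.7,interpolation=cv2.INTER_CUBIC)
im=np.zeros((a.shape[0]//1+b.shape[0]-90,512,3),np.uint8); im[:294]=a[:294]; im[294:294+b.shape[0],:b.shape[1]]=b[:,:512]
cv2.imwrite('pics/fin.png',im[:,:,::-1]); print(im.shape)
E
```

```text
time_s: 31.0
position: [550.5, -335.0, 192.1]
tool_rot: [2.216, 2.217, 0.001]
wrist_force: [0.0, 0.2, -0.0]
opening: 85.0
gripper_force: 0.0
time_s: 31.42
position: [485.7, -459.5, 186.8]
tool_rot: [2.227, 2.215, -0.005]
wrist_force: [0.4, -0.0, -0.8]
opening: 84.9
gripper_force: 0.0
(549, 512, 3)
```

View pics/fin.png

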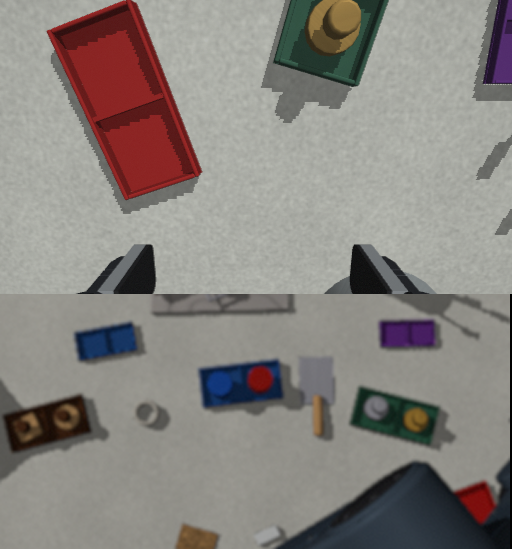

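The composite shows brass (335,25) and steel upright in the green tray, both jars in the large blue tray (220,383; 260,379), and both stamps in the dark tray (27,427; 67,416). The gripper is clear of everything.

```bash
python3 -c "
from plant import env
print(env.job_done())"
```

```text
the job is handed in; nothing more can be done
None
```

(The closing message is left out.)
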